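# Set the sine plate to 20 degrees on its gauge stack

### The job

Set the sine plate on the press bench to 20 degrees: stand the tallest of the three square steel gauge stacks upright on the bright ground pad of its base, while the hinged top plate is still raised. Then tip the top plate down until its roller rests on the stack, and leave it there.

Things in the scene. Friction and masses are not known exactly. Their poses are not given: they have to be found in the camera images.
- tall_stack: The tallest of three plain steel gauge stacks (square slips wrung into one rigid piece, seams showing): 32 x 32 mm, 51 mm tall, 0.4 kg, loose, upright on the bench. Origin: centre of its underside; z up, x and y square to its sides. The other two, 39 and 26 mm tall, same section, are bystanders; which stands where varies.
- sine_base: Dark steel base, fixed: 210 mm along its x, 100 along y, 22 thick. Origin: centre of its underside, z up. Hinge axis along y at x = -75 mm, 32 mm above the bench, between two small cheeks 48 mm high. The ground pad for the stack: bright 44 x 64 mm rectangle flush in the upper face, centre at x = +66 mm, y = 0, where the roller comes down.
- sine_top (a joint): Angle of the hinged aluminium top plate, rad: 0 parallel to the base, growing as the free end rises (1.5 at most); starts at 1.2 to 1.42, leaning to the pad end. With the roller on the 51 mm stack it reads 0.35 (20 deg). Stiff, damped hinge: above 1.0 the plate stays where left, below 0.75 it sinks slowly by itself; 3 to 8 N near the free end push it down.
- free_edge (a point): Top plate's free end: mid-edge of the upper face, 165 mm along the plate from the hinge axis, 20 mm above it (square to the plate). Plate 180 x 76 x 16 mm, 0.7 kg; roller 20 mm thick, 76 long, fixed under it, axis 150 mm from the hinge axis. Raised, the upper face (the one to push on) looks away from the pad, towards the base's -x.
There are look-alikes about, which are no part of the job. Leave any green, orange or turquoise look-alike of the sine_base alone.

How it is judged:
On the way:
1. the tallest stack stands upright on the base's ground pad while the top plate is still raised (x of tall_stack in the frame of sine_base between 0.05 and 0.082 m and y of tall_stack in the frame of sine_base between -0.03 and 0.03 m and z of tall_stack in the frame of sine_base between 0.017 and 0.027 m and angle between tall_stack's own z axis and vertical below 0.17 rad and value of joint sine_top above 0.6 rad), for 0.2 s.
At the end, for the whole second after the job is handed in: The tallest stack stands upright (within 10 degrees) on the base, its middle within 16 mm along and 30 mm across of the centre of the ground pad, and the top plate rests still on it at 20 degrees, within 2 degrees (x of tall_stack in the frame of sine_base between 0.05 and 0.082 m and y of tall_stack in the frame of sine_base between -0.03 and 0.03 m and z of tall_stack in the frame of sine_base between 0.017 and 0.027 m and angle between tall_stack's own z axis and vertical below 0.17 rad and value of joint sine_top between 0.314 and 0.384 rad and velocity of joint sine_top between -0.05 and 0.05 rad/s and linear speed of tall_stack below 0.03 m/s); the robot touches nothing.
It also fails if it takes over 53 s, if anything falls off the work surface, if the arm or the gripper's body presses on something with over 40 N, if the wrist force passes 120 N, or if a joint passes its speed limit or range.

### The arm

A 7-joint arm with a two-finger parallel gripper is mounted at the origin on the work surface. World frame = base frame: x ahead of the robot, y to its left, z up, the work surface at z = 0. Lengths are in m, angles in rad, forces in N, time in s.
With the tool pointing down it reaches from about 0.425 to 0.95 m from the base axis. Payload 4.7 kg.
Tool frame: the origin (TCP) lies at the centre of the arm's flange, where the gripper is bolted on; the fingertips stand 182 mm ahead of it and the grasp point (between the pads) lies 164 mm ahead of it; z points along the fingers, y is the line along which they close (so a half turn about z gives the same grasp; the last joint's range is limited). The gripper opens to 87 mm and grips with 3 to 60 N. Pads are 19 mm wide; open, the fingers measure 117 mm over their backs; the gripper's body (75 mm by 190 mm) begins 51 mm behind the grasp point.
Start: joints at [-0.029, 0.469, -0.049, 1.532, 0.024, 1.141, -0.082], TCP at [0.675, 0, 0.405] pointing down, gripper open.
Joint ranges: [-2.59, 2.59], [-0.33, 1.99], [-1.39, 1.29], [0.1, 2.45], [-1.04, 4.18], [0.21, 1.99], [-2.66, 2.66]. Speed limits (rad/s): [2.57, 2.57, 3.14, 3.14, 3.14, 3.14, 3.14].

### API

Orientations are given as a unit quaternion [w, x, y, z].
In Python, from workcell import bot gives the robot as it stands. The module is installed in compiled form; this text tells all that it offers.
- The arm moves only by the tool servo_tool, never from a script. Its argument "steps" is text: rows parted by semicolons, each of 5 numbers parted by spaces: the shift along the tool's x, y, z normalised to -1 to 1, where 1 is 300 mm, then the turn about the tool's z normalised to -1 to 1, where 1 is pi/2 rad, then the finger opening in mm, from 0 to 87. In form: tx ty tz yaw jaw; .... A call has 1 to 20 rows; each row shifts and turns the commanded pose from where the row before left it, along the tool's axes as they then stand; what a row does not reach is not made up. A row lasts 1/10 s, in which the tool goes at most 50 mm and 8.59 degrees, less where a joint would pass 70% of its speed; a pose out of reach is approached as far as the arm can. A call with a number of a shift or a turn outside -1 to 1 is refused whole. A call with a gripper value outside its range is refused whole. The fingers move at their own pace and stop on an object; "squeeze" is the grip in N (left out, the last holds). Time passes only in rows, so rows that do not move let the fingers close. It gives the time, the measured TCP pose, the force, the opening and the grip force at its end, in the units of the state.
- bot.sense(): the state, without advancing time (a new reading comes with each control period).
- bot.get_image(name): name is "scene" or "side" or "wrist"; returns (picture, depth): 400x640x3 uint8, red, green, blue; 400x640 float32, m along the optical axis (not along the pixel's ray), 0 where there is no reading.
- bot.get_calibration(name): a dict with "camera_matrix" (3x3 intrinsics, pixels), "k1" (the pictures are not rectified: a ray, as slopes to the right and down, at radius r is drawn at 1 + k1 r^2 times it, then the intrinsics apply), "R" (3x3) and "t" (3): a world point X has camera coordinates R X + t; the wrist camera has in their place "tool_from_camera" (4x4, takes a point from camera to tool coordinates, whose origin is the TCP and whose axes are the flange's). Camera axes: x right, y down, z forward; pixel columns grow to the right and rows downward; lengths in m; the calibration is good to about 2 mm. A picture is of the moment at which its call begins: read the wrist's pose just before it. get_calibration takes no time and is no camera call.
- bot.hand_in(): hands the job in; it is judged then, once.
The state is a dict: "t": time; "qpos": joint angles; "joint_vel": joint speeds; "tau": joint torques, N m; "ee_pos": TCP position; "ee_rot": TCP orientation; "wrist_force": force on the tool from outside, world axes, zero at the start; "moment": the same for the moment, N m; "gripper_width": finger opening in m; "grip_force": force on a finger pad.
Only numpy, scipy, OpenCV 4.12 (cv2) and the standard library are available. Lean on these libraries where they do the work, as an engineer would, in place of code of your own. Each camera call takes 0.05 s, during which the arm holds its last target. There are 200 camera calls.

## Working session

There is one attempt and no reset: what is moved stays moved. The work goes in short steps, Python scripts to look and compute and a tool call to move; the robot and the scene stay as the last step left them, time stands still between calls to the robot, and variables do not carry over. Pictures are saved under pics/ and viewed, at most 10 in all, crops included, and the job is handed in when it is done.

Besides the shell and the picture viewer there is one more tool, called after ">>>" as name(argument=value, ...) on one line, values as JSON. servo_tool: Moves the arm, as the interface text tells. Scaled input: -1 to 1 covers 300 mm each way for a shift and pi/2 rad each way for a turn. Its arguments: {"type":"object","properties":{"steps":{"type":"string"},"squeeze":{"type":"number"}},"required":["steps"]}

```bash
mkdir -p pics
cat > h.py <<'E'
import numpy as np, cv2
from workcell import bot
from scipy.spatial.transform import Rotation as Ro
def pts(name, st=None):
    """image + world point per pixel"""
    st=bot.sense(); im,d=bot.get_image(name); c=bot.get_calibration(name)
    K=np.array(c["camera_matrix"]); k=c["k1"]
    v,u=np.mgrid[:400,:640]; x=(u-K[0,2])/K[0,0]; y=(v-K[1,2])/K[1,1]
    rd=np.hypot(x,y); r=rd.copy()
    for _ in range(20): r=rd/(1+k*r*r)
    s=np.where(rd>0,r/np.maximum(rd,1e-9),1)
    P=np.stack([x*s*d,y*s*d,d],-1)
    if "R" in c: W=(P-np.array(c["t"]))@np.array(c["R"])
    else:
        T=np.array(c["tool_from_camera"]); q=st["ee_rot"]
        R=Ro.from_quat([q[1],q[2],q[3],q[0]]).as_matrix()
        W=(P@T[:3,:3].T+T[:3,3])@R.T+np.array(st["ee_pos"])
    W[d==0]=np.nan
    return im,W
def save(n,im): cv2.imwrite(n,im[...,::-1])
E
python3 - <<'E'
from h import *
for n in("scene","side"):
    im,W=pts(n); save(f"pics/{n}0.png",im); np.save(f"{n}.npy",W); np.save(f"{n}im.npy",im)
print(bot.sense()["ee_pos"],bot.sense()["ee_rot"], bot.get_calibration("wrist")["tool_from_camera"])
E
```

```text
[6.74776965e-01 2.43082994e-05 4.03810103e-01] [-6.03716162e-04  7.07091973e-01  7.07121033e-01 -6.49879272e-04] [[ 6.33761348e-04 -9.70739041e-01 -2.40136029e-01  6.54448198e-02]
 [ 9.99999240e-01  3.61279300e-04  1.17871919e-03  4.61132293e-06]
 [-1.05747256e-03 -2.40136594e-01  9.70738532e-01  1.97587013e-02]
 [ 0.00000000e+00  0.00000000e+00  0.00000000e+00  1.00000000e+00]]
```

View pics/scene0.png

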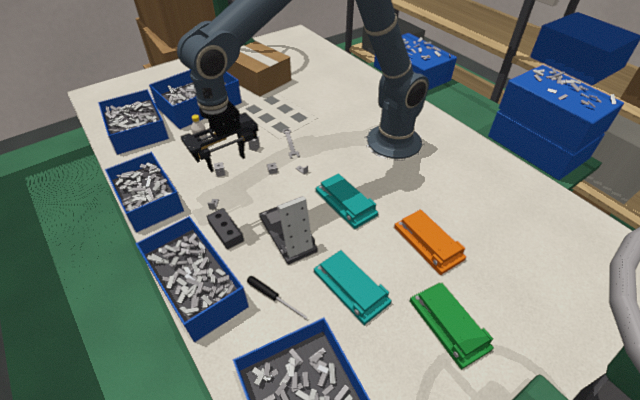

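View pics/side0.png

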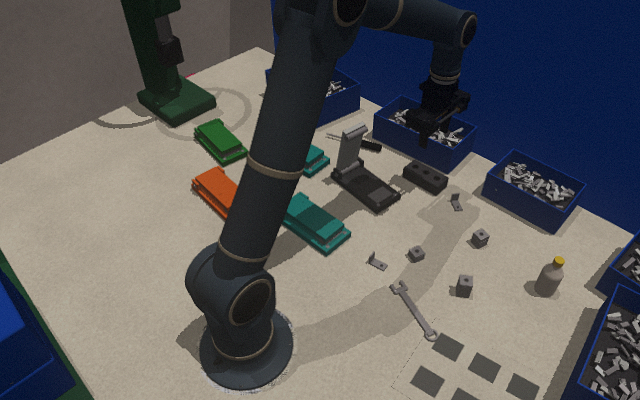

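The scene view shows the raised sine plate at about (290,225) and small stacks near (220,170), (272,168) and (256,143). In the side view the sine plate is at (365,175) and the stacks are at (417,254), (480,238) and (465,285). I'll measure them from depth.

Run:
```python
from h import *
W=np.load("side.npy"); 
for (u,v) in((417,254),(480,238),(465,285),(455,203),(375,262)):
    p=W[v-22:v+22,u-18:u+18].reshape(-1,3); p=p[p[:,2]>0.012]
    if len(p)<5: print(u,v,"none");continue
    h=np.percentile(p[:,2],97); t=p[p[:,2]>h-.006]
    r=cv2.minAreaRect((t[:,:2]*1000).astype(np.float32)); print(u,v,len(p),h.round(4),np.median(t,0).round(4),r)
for (n,a) in(("side",(slice(110,225),slice(320,410))),("scene",(slice(190,270),slice(240,325)))):
    W=np.load(n+".npy"); p=W[a].reshape(-1,3); 
    b=p[(p[:,2]>.017)&(p[:,2]<.027)]; q=p[p[:,2]>.06]
    print(n,len(b),cv2.minAreaRect((b[:,:2]*1000).astype(np.float32)),np.median(b,0),b.min(0),b.max(0))
    print(" plate",len(q),q.min(0),q.max(0),q.mean(0))
for n in("scene","side"):
    im=np.load(n+"im.npy")
    c=im[180:275,200:330] if n=="scene" else im[110:300,320:500]
    save(f"pics/{n}c.png",cv2.resize(c,None,fx=(6 if n=="scene" else 3),fy=(6 if n=="scene" else 3),interpolation=cv2.INTER_CUBIC))
```

```text
417 254 175 0.0299 [ 0.4778 -0.1218  0.0267] ((477.66748046875, -121.2234115600586), (34.114707946777344, 32.6942138671875), 74.60430908203125)
480 238 208 0.0418 [ 0.6328 -0.2178  0.0394] ((633.9811401367188, -215.48782348632812), (36.158294677734375, 32.787479400634766), 66.31094360351562)
465 285 278 0.054 [ 0.4659 -0.2742  0.0512] ((467.29119873046875, -273.8065490722656), (31.94428825378418, 29.933805465698242), 32.906742095947266)
455 203 125 0.0419 [ 0.7274 -0.0207  0.0392] ((729.619873046875, -16.884689331054688), (37.017181396484375, 17.050559997558594), 0.279231995344162)
375 262 34 0.0325 [ 0.3863 -0.0439  0.0305] ((386.1923828125, -44.11478805541992), (21.28188133239746, 4.929295063018799), 4.2236762046813965)
side 1692 ((686.4447631835938, 264.4128723144531), (456.7366027832031, 276.2593994140625), 83.11076354980469) [0.59053354 0.15255624 0.02172433] [0.52196715 0.04393082 0.01700299] [0.84483045 0.48622865 0.02699878]
 plate 1451 [ 0.19183212 -0.06285188  0.06014392] [0.93792467 0.4823077  0.56891908] [0.68375499 0.21897626 0.12519431]
scene 757 ((589.2796630859375, 131.85011291503906), (315.93292236328125, 242.58230590820312), 52.06084060668945) [0.61319998 0.13132637 0.02039041] [0.40067781 0.04326318 0.01702035] [0.72261647 0.32856985 0.02698368]
 plate 1215 [0.55848253 0.18961542 0.06000715] [0.63929229 0.24956418 0.19852304] [0.60197096 0.22732731 0.13646847]
```

View pics/sidec.png

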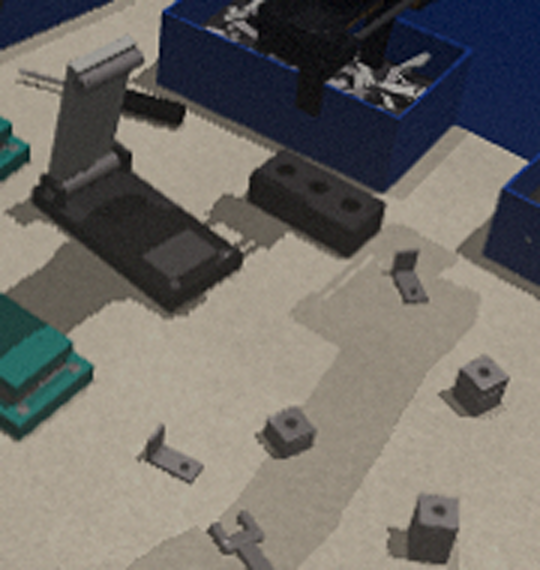

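The crop shows the bright pad at about (178,257), which is side pixel (379,196). The hinge and cheeks are at about (90,175), and the tall stack is lower right at (435,525). Next I'll fit the base frame.

Run:
```python
from h import *
W=np.load("side.npy"); im=np.load("sideim.npy").astype(int)
g=im.mean(-1); sat=im.max(-1)-im.min(-1)
m=((W[...,2]>.015)&(W[...,2]<.029)&(sat<40)).astype(np.uint8); m[:, :320]=0;m[:,412:]=0
n,l,s,c=cv2.connectedComponentsWithStats(m)
k=l[188,368] or l[196,379]; print(s[k])
b=W[l==k]; r=cv2.minAreaRect((b[:,:2]*1000).astype(np.float32)); print("base",r,cv2.boxPoints(r).round(1).tolist(),np.median(b[:,2]))
pm=((l==k)&(g>95)).astype(np.uint8); print("gray pct",np.percentile(g[l==k],[10,50,70,80,90,97]))
for th in (60,75,90,105):
    n2,l2,s2,_=cv2.connectedComponentsWithStats(((l==k)&(g>th)).astype(np.uint8)); q=l2[196,379]
    if q: 
        p=W[l2==q]; rr=cv2.minAreaRect((p[:,:2]*1000).astype(np.float32)); print("pad",th,len(p),rr)
# plate
sel=np.zeros_like(m);sel[118:170,335:370]=1
p=W[(sel>0)&(W[...,2]>.06)&(W[...,2]<.25)&(sat<40)&(abs(W[...,0]-.62)<.12)]; print("plate",len(p),p.mean(0),p.min(0),p.max(0))
W2=np.load("scene.npy")[190:270,240:325].reshape(-1,3); q=W2[(W2[:,2]>.06)]; C=q.mean(0); u,s_,vt=np.linalg.svd(q-C); print("upper face plane n",vt[2],C,s_/len(q)**.5)
t=q[q[:,2]>q[:,2].max()-.006]; print("top edge",t.mean(0),t.min(0),t.max(0))
# stack sides orientation
t=W[285-25:285+25,465-18:465+18].reshape(-1,3)
tt=t[t[:,2]>.044];print("stack",len(tt),cv2.minAreaRect((tt[:,:2]*1000).astype(np.float32)))
tt=t[t[:,2]>.008];print("stack",len(tt),cv2.minAreaRect((tt[:,:2]*1000).astype(np.float32)))
```

```text
[ 330  165   71   47 1422]
base ((586.905029296875, 153.7432098388672), (213.0559844970703, 106.31908416748047), 83.42205047607422) [[521.9000244140625, 54.0], [627.5, 41.79999923706055], [651.9000244140625, 253.5], [546.2999877929688, 265.70001220703125]] 0.02158113768875855
gray pct [33.66666667 40.66666667 46.33333333 52.33333333 67.33333333 70.33333333]
pad 60 210 ((576.9630126953125, 87.58980560302734), (52.97356414794922, 72.74482727050781), 89.37755584716797)
plate 786 [0.58679693 0.2148516  0.14184099] [0.55020731 0.18803373 0.06014392] [0.6355677  0.2448711  0.20054216]
upper face plane n [0.14341273 0.96679799 0.21150517] [0.60197096 0.22732731 0.13646847] [0.04281032 0.02282468 0.00417461]
top edge [0.59965519 0.21304313 0.19484704] [0.56050371 0.19967353 0.19252999] [0.63578903 0.22392828 0.19852304]
stack 153 ((466.6181640625, -273.86279296875), (32.387794494628906, 31.033241271972656), 35.42169189453125)
stack 293 ((466.2073059082031, -273.6655578613281), (33.33237838745117, 31.531898498535156), 33.82658004760742)
```

>>> servo_tool(steps="-0.114 -0.087 0.02 0 87;-0.114 -0.087 0.02 0 87;-0.114 -0.087 0.02 0 87;-0.114 -0.087 0.02 0 87;-0.114 -0.087 0.02 0 87;-0.114 -0.087 0.02 0 87;-0.114 -0.087 0.02 0 87;-0.114 -0.087 0.02 0 87;0 0 0 -0.095 87;0 0 0 -0.095 87;0 0 0 -0.095 87;0 0 0 -0.095 87;0 0 0 0 87;0 0 0 0 87")

```text
t: 1.5
ee_pos: [0.466, -0.2736, 0.3565]
ee_rot: [-0.0, 0.469, 0.883, 0.0]
wrist_force: [0.0, 0.3, 0.1]
gripper_width: 0.0867
grip_force: 0.0
```

Run:
```python
from h import *
im,W=pts("wrist"); save("pics/w1.png",im); s=bot.sense()
R=Ro.from_quat(np.roll(s["ee_rot"],-1)).as_matrix(); print(s["t"],s["ee_pos"],R.round(3).tolist(),s["qpos"])
near=np.hypot(W[...,0]-.467,W[...,1]+.274)<.035
t=W[near&(W[...,2]>.042)&(W[...,2]<.065)]; r=cv2.minAreaRect((t[:,:2]*1000).astype(np.float32)); print(len(t),r,np.median(t[:,2]))
d=np.array([r[0][0]/1e3,r[0][1]/1e3,0])-s["ee_pos"]; print("tool delta",(R.T@d).round(4))
```

```text
1.55 [ 0.46608698 -0.27359227  0.3565433 ] [[-0.56, 0.829, -0.0], [0.829, 0.56, 0.0], [0.0, -0.0, -1.0]] [ 0.50751591  0.30239593 -0.06700721  1.90534784  0.02468386  0.93503502
  1.02297748]
1093 ((466.8018493652344, -273.885986328125), (31.624794006347656, 32.21729278564453), 34.249114990234375) 0.05145736399350509
tool delta [-0.0008  0.0005  0.3565]
```

View pics/w1.png

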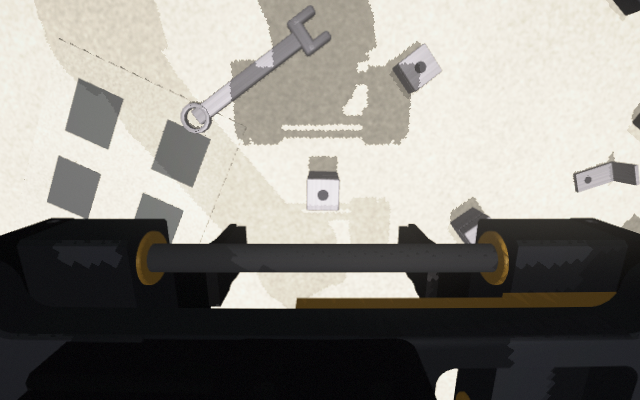

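The tall stack is at (323,190) in the wrist view, square to the fingers and centred. Descending to grasp it.

>>> servo_tool(steps="0 0 0.13 0 87;0 0 0.13 0 87;0 0 0.13 0 87;-0.003 0 0.13 0 87;0 0 0 0 87;0 0 0 0 87;0 0 0 0 15;0 0 0 0 15;0 0 0 0 15;0 0 0 0 15;0 0 0 0 15;0 0 0 0 15;0 0 0 0 15", squeeze=30)

```text
t: 2.85
ee_pos: [0.4667, -0.2743, 0.2008]
ee_rot: [-0.0, 0.468, 0.884, 0.0]
wrist_force: [-0.1, 0.6, 0.6]
gripper_width: 0.039
grip_force: 0.0
```

>>> servo_tool(steps="0 0 0 0 15;0 0 0 0 15;0 0 0 0 15;0 0 -0.06 0 15;0 0 -0.1 0 15;0 0 -0.1 0 15;0 0 -0.1 0 15;0 0 0 0.092 15;0 0 0 0.092 15;0 0 0 0.092 15;0 0 0 0.092 15;0 0 0 0.092 15;0 0 0 0 15;0 0 0 0 15")

```text
t: 4.25
ee_pos: [0.4665, -0.274, 0.3081]
ee_rot: [-0.001, 0.749, 0.663, -0.0]
wrist_force: [-0.3, 0.4, -2.9]
gripper_width: 0.0317
grip_force: 29.9
```

```bash
cat > b.py <<'E'
from h import *
def frame(W,im):
    sat=im.max(-1).astype(int)-im.min(-1)
    m=((W[...,2]>.015)&(W[...,2]<.029)&(sat<40)&(abs(W[...,0]-.587)<.09)&(abs(W[...,1]-.154)<.13)).astype(np.uint8)
    n,l,s,c=cv2.connectedComponentsWithStats(m); k=1+s[1:,4].argmax(); b=W[l==k]
    r=cv2.minAreaRect((b[:,:2]*1000).astype(np.float32)); return r,l==k
E
python3 - <<'E'
from b import *
im,W=pts("side"); r,l=frame(W,im); print(r)
g=im.mean(-1); p=W[l&(g>60)&(abs(W[...,1]-.088)<.045)]; print("pad",len(p),cv2.minAreaRect((p[:,:2]*1000).astype(np.float32)),p.mean(0))
s=bot.sense();R=Ro.from_quat(np.roll(s["ee_rot"],-1)).as_matrix()
print(s["t"],s["ee_pos"],R.round(4).tolist(),s["qpos"],s["gripper_width"],s["grip_force"])
for w in((.579,.0875),(.5785,.0845)): print((R.T@(np.array([*w,.3])-s["ee_pos"])).round(4))
E
```

```text
((586.6255493164062, 154.2904510498047), (213.62351989746094, 104.328369140625), 83.14643859863281)
pad 427 ((580.7719116210938, 94.10752868652344), (83.66556549072266, 101.47161102294922), 83.71485900878906) [0.57935333 0.08911245 0.02169136]
4.3 [ 0.46652962 -0.27409479  0.30830698] [[0.1226, 0.9925, -0.0009], [0.9925, -0.1226, 0.0005], [0.0004, -0.001, -1.0]] [ 0.38131503  0.35982155  0.08965873  1.95641887 -0.0428841   0.82817378
  0.3713956 ] 0.031683136521215294 29.85584566835314
[0.3727 0.0673 0.0084]
[0.3696 0.0672 0.0084]
```

>>> servo_tool(steps="0.155 0.028 0 0 15;0.155 0.028 0 0 15;0.155 0.028 0 0 15;0.155 0.028 0 0 15;0.155 0.028 0 0 15;0.155 0.028 0 0 15;0.155 0.028 0 0 15;0.155 0.028 0 0 15;0 0 0 0 15;0 0 0 0 15;0 0 0 0 15")

```text
t: 5.4
ee_pos: [0.5798, 0.085, 0.3084]
ee_rot: [0.0, 0.75, 0.661, -0.001]
wrist_force: [-0.0, -1.0, -2.8]
gripper_width: 0.0316
grip_force: 29.9
```

Run:
```python
from b import *
s=bot.sense();im,W=pts("wrist"); save("pics/w2.png",im)
im2,W2=pts("side"); save("pics/s2.png",im2[90:290,290:490].repeat(3,0).repeat(3,1))
for a,b in((W,im),(W2,im2)):
    m=(a[...,2]>.012)&(a[...,2]<.03)&(abs(a[...,0]-.587)<.1)&(abs(a[...,1]-.154)<.13)&(b.max(-1).astype(int)-b.min(-1)<40)
    p=a[m]; print(len(p),cv2.minAreaRect((p[:,:2]*1000).astype(np.float32)) if len(p)>5 else 0)
R=Ro.from_quat(np.roll(s["ee_rot"],-1)).as_matrix(); print(s["t"],s["ee_pos"],R[:,0],s["grip_force"])
```

```text
20985 ((586.317138671875, 144.68809509277344), (189.27133178710938, 100.3174819946289), 83.25794219970703)
1473 ((586.3660278320312, 153.5068359375), (213.45750427246094, 105.82588195800781), 82.8165512084961)
5.4 [0.57976995 0.08501587 0.30836229] [ 0.12589937  0.99204236 -0.00114227] 29.855581051670015
```

View pics/s2.png

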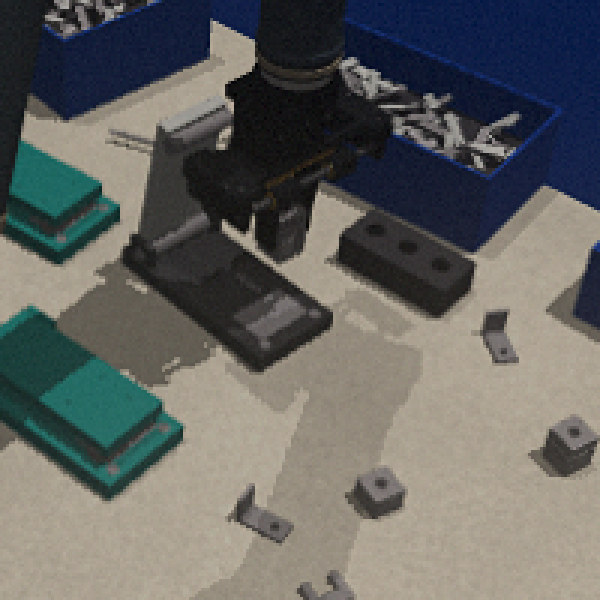

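View pics/w2.png

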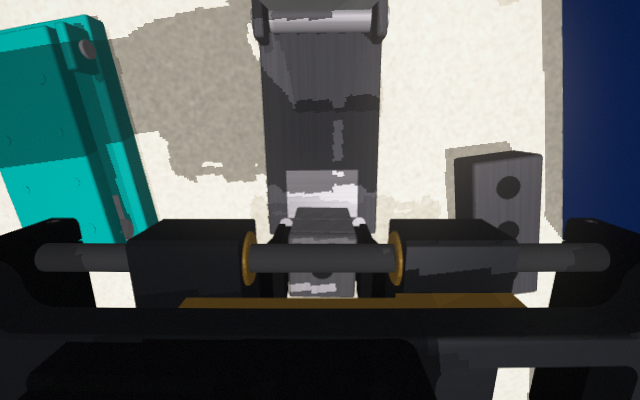

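The stack hangs over the bright pad (pad at about (322,190) in the wrist view, between the fingers) and is clear of the plate. Lowering it.

>>> servo_tool(steps="0.005 0 0.067 0 15;0 0 0.067 0 15;0 0 0.067 0 15;0 0 0.02 0 15;0 0 0.015 0 15;0 0 0.015 0 15;0 0 0.01 0 15;0 0 0.005 0 15;0 0 0 0 15;0 0 0 0 15")

```text
t: 6.5
ee_pos: [0.5803, 0.0879, 0.2293]
ee_rot: [0.0, 0.75, 0.661, 0.0]
wrist_force: [0.1, 0.3, -3.8]
gripper_width: 0.0319
grip_force: 29.9
```

>>> servo_tool(steps="-0.003 -0.003 0.007 0 15;0 0 0.005 0 15;0 0 0.003 0 15;0 0 0.003 0 15;0 0 0 0 15;0 0 0 0 15")

```text
t: 7.1
ee_pos: [0.5792, 0.0871, 0.2235]
ee_rot: [-0.0, 0.75, 0.661, 0.0]
wrist_force: [1.5, 0.0, -3.7]
gripper_width: 0.0318
grip_force: 29.9
```

>>> servo_tool(steps="0 0 0.003 0 15;0 0 0.003 0 15;0 0 0 0 15;0 0 0 0 15")

```text
t: 7.5
ee_pos: [0.5793, 0.0871, 0.2227]
ee_rot: [0.0, 0.75, 0.661, 0.0]
wrist_force: [-1.8, -0.8, 5.6]
gripper_width: 0.0318
grip_force: 29.9
```

Contact. I'll release, lift and look.

>>> servo_tool(steps="0 0 -0.001 0 36;0 0 0 0 40;0 0 0 0 60;0 0 0 0 60;0 0 0 0 60;0 0 0 0 60;0 0 -0.05 0 60;0 0 -0.1 0 60;0 0 -0.12 0 60;0 0 -0.13 0 60;0 0 0 0 0;0 0 0 0 0")

```text
t: 8.7
ee_pos: [0.5793, 0.087, 0.3441]
ee_rot: [0.001, 0.75, 0.661, 0.002]
wrist_force: [0.3, -0.4, 0.1]
gripper_width: 0.0507
grip_force: 0.0
```

Run:
```python
from b import *
s=bot.sense();im,W=pts("wrist"); save("pics/w3.png",im)
im2,W2=pts("scene")
d=np.array([-.119,-.993]); e=np.array([.993,-.119]); o=np.array([.5868,.154])
def loc(p): return np.c_[(p[:,:2]-o)@d,(p[:,:2]-o)@e,p[:,2]]
for a in(W,W2):
    p=loc(a[np.isfinite(a[...,2])]); 
    t=p[(abs(p[:,0]-.066)<.04)&(abs(p[:,1])<.035)&(p[:,2]>.062)&(p[:,2]<.085)]; print("stack",len(t),cv2.minAreaRect((t[:,:2]*1000).astype(np.float32)) if len(t)>5 else 0,np.median(t[:,2]) if len(t) else 0)
    q=p[(p[:,0]<0)&(p[:,0]>-.12)&(abs(p[:,1])<.045)&(p[:,2]>.06)&(p[:,2]<.215)]
    if len(q)>50:
        u,S,vt=np.linalg.svd(q-q.mean(0),full_matrices=False); print("plate",len(q),q.mean(0).round(4),vt[2].round(3),q.max(0).round(4),q.min(0).round(4))
print(s["t"],s["ee_pos"],s["gripper_width"])
```

```text
stack 1380 ((67.11549377441406, 0.451873779296875), (31.963436126708984, 32.22433853149414), 88.25007629394531) 0.07334437496347035
plate 5795 [-4.240e-02  1.000e-04  1.864e-01] [0.762 0.002 0.647] [-0.0382  0.0387  0.1916] [-0.0476 -0.0378  0.1763]
stack 75 ((67.29545593261719, 4.437917709350586), (32.26520538330078, 33.32999038696289), 3.7263073921203613) 0.07044938732858068
plate 1207 [-0.0745  0.0063  0.1371] [-0.976  0.026  0.214] [-0.0391  0.0424  0.1983] [-0.0927 -0.0345  0.06  ]
8.7 [0.57928814 0.08703956 0.34409801] 0.0506539896759515
```

View pics/w3.png

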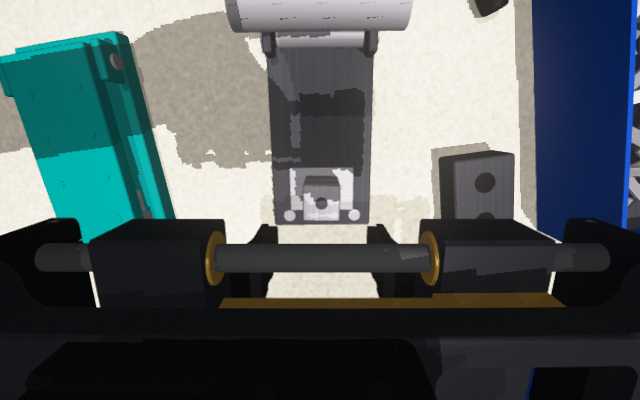

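The stack stands at x'=67, y'=0.5 mm in the base frame (seen at (322,190)), and the plate is still at about 1.355 rad. I'll go over and behind it with the fingers closed.

>>> servo_tool(steps="0 0 -0.127 0 0;0 0 -0.127 0 0;0 0 0 0 0;0.152 0 0 0 0;0.152 0 0 0 0;0.152 0 0 0 0;0.152 0 0 0 0;0 0 0 0 0;0 0 0.113 0 0;0 0 0.113 0 0;0 0 0 0 0;0 0 0 0 0")

```text
t: 10.0
ee_pos: [0.602, 0.2676, 0.3495]
ee_rot: [-0.0, 0.75, 0.661, -0.001]
wrist_force: [-0.7, -0.4, 0.2]
gripper_width: 0.0
grip_force: 0.0
```

Run:
```python
from b import *
s=bot.sense(); im,W=pts("side"); im2,W2=pts("scene")
save("pics/p4.png",np.hstack([c.repeat(3,0).repeat(3,1) for c in(im[60:240,300:430],im2[110:290,200:330])]))
d=np.array([-.119,-.993]); e=np.array([.993,-.119]); o=np.array([.5868,.154]); p=np.array(s["ee_pos"])
print(s["t"],p,(p[:2]-o)@d,(p[:2]-o)@e,s["gripper_width"],s["wrist_force"],s["qpos"])
```

```text
10.0 [0.60201489 0.26759895 0.34945535] -0.11461432466998388 0.0015901122793086468 2.944802717028491e-05 [-0.71793369 -0.35253472  0.22849115] [-0.43433171  0.49114904 -0.06777308  1.63061766  0.0373821   1.02379507
 -0.63968596]
```

View pics/p4.png

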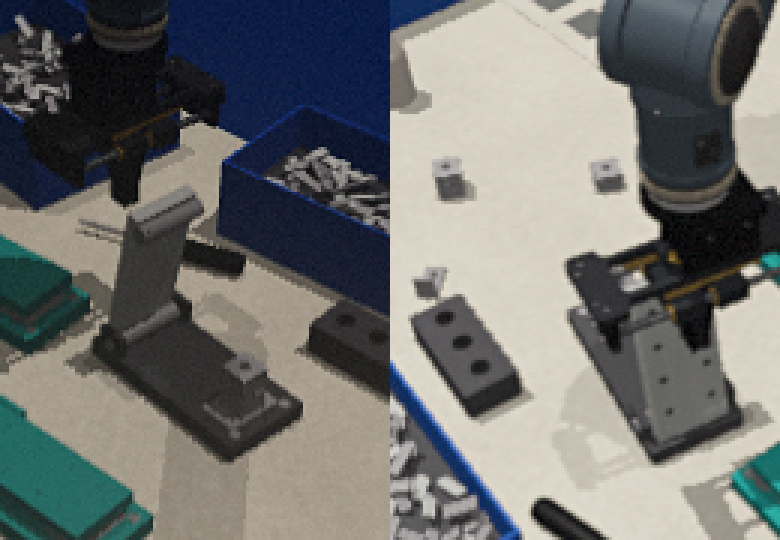

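The tool is behind the plate at (125,195) in the left half, and the stack is upright on the pad at (245,365). Starting the push.

>>> servo_tool(steps="-0.04 0 0 0 0;-0.04 0 0 0 0;-0.027 0 0 0 0;-0.026 0 0 0 0;-0.0167 0 0.002 0 0;-0.0167 0 0.002 0 0;-0.0167 0 0.002 0 0;-0.0167 0 0.002 0 0;-0.0173 0 0.0057 0 0;-0.0173 0 0.0057 0 0;-0.0173 0 0.0057 0 0;-0.0173 0 0.0057 0 0;-0.0173 0 0.0057 0 0")

```text
t: 11.4
ee_pos: [0.591, 0.1822, 0.339]
ee_rot: [-0.0, 0.75, 0.661, -0.0]
wrist_force: [1.1, 2.1, -0.0]
gripper_width: 0.0008
grip_force: 0.8
```

```bash
cat > k.py <<'E'
from b import *
s=bot.sense()
d=np.array([-.119,-.993]); e=np.array([.993,-.119]); o=np.array([.5868,.154]); p=np.array(s["ee_pos"])
print(s["t"],p,((p[:2]-o)@d).round(4),((p[:2]-o)@e).round(4),s["wrist_force"],s["moment"])
for n in("side","scene"):
    im,W=pts(n); sat=im.max(-1).astype(int)-im.min(-1); g=im.mean(-1)
    q=W[(sat<40)&(g>45)&np.isfinite(W[...,2])]; q=np.c_[(q[:,:2]-o)@d,(q[:,:2]-o)@e,q[:,2]]
    t=q[(abs(q[:,0]-.066)<.035)&(abs(q[:,1])<.03)&(q[:,2]>.05)&(q[:,2]<.08)]; print(n,"stack",len(t),t.mean(0) if len(t) else 0, cv2.minAreaRect((t[:,:2]*1000).astype(np.float32)) if len(t)>5 else 0)
    f=q[(q[:,0]>-.09)&(q[:,0]<.12)&(abs(q[:,1])<.037)&(q[:,2]>.055)&(q[:,2]<.2)]
    if n=="scene" and len(f)>30:
        c=f[:,[0,2]].astype(np.float32); vx,vz,x0,z0=cv2.fitLine(c,cv2.DIST_HUBER,0,.01,.01).ravel(); print("plate angle",np.arctan(vz/vx),len(c))
E
python3 k.py
```

```text
11.4 [0.59100005 0.18224735 0.3390067 ] -0.0285 0.0008 [ 1.13064663  2.12132543 -0.03939665] [ 0.42135507 -0.21763438 -0.0127513 ]
side stack 155 [ 0.07134644 -0.00351956  0.06645955] ((68.2691650390625, -1.080770492553711), (35.37081527709961, 35.700889587402344), 1.8070446252822876)
scene stack 12 [0.0678751  0.01977972 0.06075099] ((67.28363800048828, 19.65285873413086), (1.3086926937103271, 26.386423110961914), 87.2682113647461)
plate angle 0.97053033 1073
```

>>> servo_tool(steps="-0.016 0 0.0091 0 0;-0.016 0 0.0091 0 0;-0.016 0 0.0091 0 0;-0.016 0 0.0091 0 0;-0.016 0 0.0091 0 0;-0.0133 0 0.012 0 0;-0.0133 0 0.012 0 0;-0.0133 0 0.012 0 0;-0.0133 0 0.012 0 0;-0.0133 0 0.012 0 0;-0.0092 0 0.0121 0 0;-0.0092 0 0.0121 0 0;-0.0092 0 0.0121 0 0;0 0 0 0 0")

```text
t: 12.9
ee_pos: [0.5845, 0.1304, 0.2963]
ee_rot: [-0.0, 0.75, 0.661, -0.001]
wrist_force: [-0.4, 0.3, -0.1]
gripper_width: 0.0005
grip_force: 0.0
```

```bash
python3 k.py
```

```text
12.9 [0.58454611 0.13036411 0.29626246] 0.0237 0.0006 [-0.4058577   0.28522496 -0.1007124 ] [ 0.01123508 -0.009285   -0.02803462]
side stack 139 [ 0.0727212  -0.0035163   0.06747648] ((67.50141906738281, -1.7651481628417969), (34.37279510498047, 34.76398468017578), 88.85661315917969)
scene stack 0 0 0
plate angle 0.4303763 1065
```

The plate is sinking on its own (no force on the tool). I'll retract and let it settle.

>>> servo_tool(steps="0 0 -0.05 0 0;0 0 -0.1 0 0;0 0 -0.15 0 0;0 0 -0.15 0 0;0 0 0 0 0;0 0 0 0 0;0 0 0 0 0;0 0 0 0 0;0 0 0 0 0;0 0 0 0 0;0 0 0 0 0;0 0 0 0 0;0 0 0 0 0;0 0 0 0 0;0 0 0 0 0;0 0 0 0 0;0 0 0 0 0;0 0 0 0 0;0 0 0 0 0;0 0 0 0 0")

```text
t: 15.0
ee_pos: [0.5847, 0.131, 0.432]
ee_rot: [0.0, 0.75, 0.661, 0.0]
wrist_force: [-0.3, -0.1, 0.7]
gripper_width: 0.0007
grip_force: 0.0
```

```bash
python3 k.py
python3 - <<'E'
from h import *
im,_=pts("side"); save("pics/p5.png",im[120:240,310:430].repeat(4,0).repeat(4,1))
E
```

```text
15.0 [0.58473514 0.13099107 0.43200471] 0.0231 0.0007 [-0.32307528 -0.12382138  0.68665886] [-0.00147032  0.00853248  0.00315761]
side stack 105 [ 0.07722516 -0.00410089  0.06514306] ((75.83145904541016, -2.648130416870117), (46.155975341796875, 25.514728546142578), 71.32520294189453)
scene stack 0 0 0
plate angle 0.34351283 1102
```

View pics/p5.png

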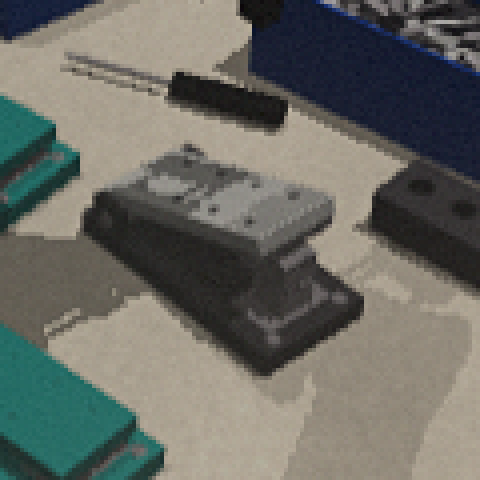

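The picture shows the plate resting on the stack at about (290,260), with the stack upright on the pad. The measured angle is 0.344 rad and the robot is clear.

```bash
python3 -c "
from workcell import bot
print(bot.hand_in())"
```

```text
the job is handed in; nothing more can be done
None
```

I handed the job in at about 15 s: the tall stack stands upright on the pad, about 1 mm from its centre when placed, and the top plate rests on it at a measured 0.344 rad (target 0.35), with the arm clear; the hand-in returned no verdict.

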